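# Hold a jar in the sprung capping jig

### The job

Pick up the red-lidded jar from the tray, stand it upright on the capping jig's bare metal plate in front of the orange V without pushing the V yet, then slide it straight back into the V and press until the red pointer stands in the green zone, so that a colleague can tighten the lid. Press gently: never push the pointer into the yellow zone. Finish while still holding the jar there, standing on the plate with a steady push, and leave the gold-lidded jars and the bowls where they are.

Things in the scene. Friction and masses are not known exactly. Their poses are not given: they have to be found in the camera images.
- jar_red: a closed glass jar of dark green preserve with a red lid: 62 mm diameter, straight-sided up to 56 mm, 75 mm tall overall, lid 58 mm wide; 0.2 to 0.42 kg; origin at the centre of its underside, z up; in the tray with three gold-lidded jars 120 to 140 mm apart. Grip it from above about 42 mm above its underside, fingers closing across the jig's x axis: pressed from higher than the V (56 mm) it tips
- tray: fixed stainless tray 300 x 300 mm, floor 5 mm thick, rim 22 mm high; origin at the centre of its underside, jars stand on its floor
- jig: fixed capping jig: aluminium plate 300 (x) x 160 (y) x 12 mm; origin at the centre of the plate's underside, z up; its x axis is the pressing direction, from the open end towards the orange V and the blue spring housing (45 mm tall). A white scale block, 46 mm tall above the plate's underside, lies at its +y side (x 33 to 108, y 46 to 70 mm) and carries the green and yellow zones
- set_down (a point): a point on the plate's top (12 mm above its underside) on the jig's centre line, 85 mm before its centre: a good spot to stand the jar; 65 mm short of where the jar first touches the V. Before sliding, ease the jar up until it hardly loads the plate (1 or 2 mm up is fine): held down hard, its foot drags and it tips in the fingers
- cheeks: the two orange cheeks of the V, 55 mm tall (13 to 68 mm above the plate's underside), which slide along the jig's x axis with the V-stop; origin coincides with the jig's origin when the stop is out, and moves with it
- v_seat (a point): where the centre of the jar's underside is when the jar sits in the V, touching both cheeks; it moves with the V. On the centre line, at the plate's top, 20 mm before the jig's centre when the stop is out
- vstop (a joint): how far the V-stop has been pressed back along the jig's x axis, in m: 0 out, 0.045 end of travel. A spring of 400 N/m pushes it out (about 9 N at 0.023). The red pointer moves with it over the scale: green zone 0.016 to 0.030, yellow zone from 0.038 on
- jar_gold1: a closed glass jar of dark green preserve with a gold lid: 62 mm diameter, straight-sided up to 56 mm, 75 mm tall overall, lid 58 mm wide; 0.3 kg; origin at the centre of its underside, z up; leave it alone
- jar_gold2: a closed glass jar of dark green preserve with a gold lid: 62 mm diameter, straight-sided up to 56 mm, 75 mm tall overall, lid 58 mm wide; 0.3 kg; origin at the centre of its underside, z up; leave it alone
- jar_gold3: a closed glass jar of dark green preserve with a gold lid: 62 mm diameter, straight-sided up to 56 mm, 75 mm tall overall, lid 58 mm wide; 0.3 kg; origin at the centre of its underside, z up; leave it alone
- bowl_big: steel bowl, 140 mm wide, 60 mm high, at the back of the table; origin at the centre of its underside; leave it alone
- bowl_small: steel bowl, 110 mm wide, 45 mm high, at the back of the table; origin at the centre of its underside; leave it alone

How it is judged (in metres and radians):
On the way:
1. the red-lidded jar stands upright on the jig's plate in front of the V, the V not yet pushed (z of jar_red in the frame of jig between 0.008 and 0.017 m and x of jar_red in the frame of jig between -0.15 and 0 m and y of jar_red in the frame of jig between -0.065 and 0.065 m and angle between jar_red's own z axis and vertical below 0.12 rad and value of joint vstop below 0.004 m and contact force between jar_red and jig above 0.3 N), for 0.2 s.
At the end, for the whole second after the job is handed in: Still held by the fingers, the red-lidded jar stands upright (7 degrees) on the jig's plate (within 6 mm of its height), within 10 mm of its seat in the V, at rest; the V-stop is pushed back 16 to 30 mm (pointer in the green) and the jar bears on the cheeks with 5 to 20 N (z of jar_red in the frame of jig between 0.008 and 0.018 m and angle between jar_red's own z axis and vertical below 0.12 rad and y of jar_red in the frame of v_seat between -0.01 and 0.01 m and x of jar_red in the frame of v_seat between -0.01 and 0.01 m and value of joint vstop between 0.016 and 0.03 m and contact force between jar_red and cheeks between 5 and 20 N and contact force between the fingers and jar_red above 2 N and linear speed of jar_red below 0.02 m/s); the arm keeps its last pose, push and grip.
It fails at once if the V-stop is pushed into the yellow zone (value of joint vstop above 0.038 m).
It fails at once if a gold-lidded jar or a bowl is moved by more than 25 mm or tipped (distance of any of jar_gold1, jar_gold2, jar_gold3, bowl_big, bowl_small from where it was at the start of the episode above 0.025 m or angle between any of jar_gold1, jar_gold2, jar_gold3, bowl_big, bowl_small's own z axis and vertical above 0.4 rad).
It also fails if it takes over 45 s, if anything falls off the work surface, if the arm or the gripper's body presses on something with over 40 N, if the wrist force passes 120 N, or if a joint passes its speed limit or range.

### The arm

A 6-joint arm with a two-finger parallel gripper is mounted at the origin on the work surface. World frame = base frame: x ahead of the robot, y to its left, z up, the work surface at z = 0. Lengths are in mm, angles in rad, forces in N, time in s.
With the tool pointing down it reaches from about 300 to 750 mm from the base axis. Payload 8.5 kg.
Tool frame: the origin (TCP) lies between the finger pads; the fingertips stand 22 mm ahead of it and the grasp point (between the pads) lies 3 mm ahead of it (robot.nose_length is the distance from the TCP to the fingertips, in mm); z points along the fingers, y is the line along which they close (so a half turn about z gives the same grasp; the last joint's range is limited). The gripper opens to 85 mm and grips with 20 to 120 N. Pads are 22 mm wide; open, the fingers measure 114 mm over their backs; the gripper's body (76 mm by 85 mm) begins 54 mm behind the grasp point. The pads swing forward as they close: fully open they stand 13 mm farther back than shut.
Start: joints at [-1.391, 0.381, 1.297, -0, 1.464, -0.215], TCP at [211.536, -507.674, 253.322] pointing down, gripper open.
Joint ranges: [-3.11, 3.11], [-0.89, 2.33], [0.22, 2.48], [-1.42, 4.56], [0.17, 2.85], [-2.88, 2.88]. Speed limits (rad/s): [2.39, 2.39, 3.14, 3.14, 3.14, 3.14].

### API

Orientations are given as a 3x3 rotation matrix whose columns are the frame's x, y, z axes.
In Python, from plant import robot gives the robot as it stands.
- The arm moves only by the tool send_rows, never from a script. Its argument "increments" is a list of rows, each a list of 5 numbers: the shift along the tool's x, y, z in mm, then the turn about the tool's z in rad, then the finger opening in mm, from 0 to 85.4. A call has 1 to 5 rows; each row shifts and turns the commanded pose from where the row before left it, along the tool's axes as they then stand; what a row does not reach is not made up. A row lasts 1/8 s, in which the tool goes at most 62.5 mm and 10.7 degrees, less where a joint would pass 70% of its speed; a pose out of reach is approached as far as the arm can. A call with a gripper value outside its range is refused whole. The fingers move at their own pace and stop on an object; "grip_force" is the grip in N (left out, the last holds). Time passes only in rows, so rows that do not move let the fingers close. It gives the time, the measured TCP pose, the force, the opening and the grip force at its end, in the units of the state.
- robot.read_state(): the state, without advancing time (a new reading comes with each control period).
- robot.camera(name): name is "side" or "top"; returns a dict with "pixels" (400x640x3 uint8, red, green, blue), "K" (3x3 intrinsics, pixels), "T" (4x4, takes a point from camera to world coordinates). Camera axes: x right, y down, z forward; pixel columns grow to the right and rows downward; lengths in mm; the calibration is good to about 2 mm. A picture is of the moment at which its call begins. There is no depth.
- robot.job_done(): hands the job in; it is judged then, once.
The state is a dict: "clock": time; "joints": joint angles; "joint_vel": joint speeds; "joint_torque": joint torques, N m; "tcp_pos": TCP position; "eef_rot": TCP orientation; "force": force on the tool from outside, world axes, zero at the start; "moment": the same for the moment, N m; "opening": finger opening in mm; "grasp_force": force on a finger pad.
Only numpy, scipy, OpenCV 4.12 (cv2) and the standard library are available. Lean on these libraries where they do the work, as an engineer would, in place of code of your own. Each camera call takes 0.05 s, during which the arm holds its last target. There are 200 camera calls.

## Working session

There is one attempt and no reset: what is moved stays moved. The work goes in short steps, Python scripts to look and compute and a tool call to move; the robot and the scene stay as the last step left them, time stands still between calls to the robot, and variables do not carry over. Pictures are saved under pics/ and viewed, at most 10 in all, crops included, and the job is handed in when it is done.

Besides the shell and the picture viewer there is one more tool, called after "Call:" as a command line: name --pt "numbers of a row" for each row, then --argument value for the rest. send_rows: Moves the arm, as the interface text tells. Its arguments: {"type":"object","properties":{"increments":{"type":"array"},"grip_force":{"type":"number"}},"required":["increments"]}

```bash
mkdir -p pics
python3 - <<'E'
from plant import robot
import cv2
for n in("top","side"):
    c=robot.camera(n); cv2.imwrite(f"pics/{n}0.png",c["pixels"][:,:,::-1]); print(n,c["K"].tolist(),c["T"].round(3).tolist())
s=robot.read_state();print(s["eef_rot"],s["clock"],s["force"],s["opening"])
E
```

```text
top [[362.7037880107859, 0.0, 318.3448993363787], [0.0, 362.7037880107859, 198.06150850902446], [0.0, 0.0, 1.0]] [[-0.009, -0.98, 0.201, 407.322], [-1.0, 0.008, -0.006, -5.436], [0.004, -0.201, -0.98, 945.08], [0.0, 0.0, 0.0, 1.0]]
side [[393.087911551799, 0.0, 324.13020490162603], [0.0, 393.087911551799, 204.8389186257429], [0.0, 0.0, 1.0]] [[-0.966, -0.183, 0.18, 443.685], [-0.257, 0.717, -0.648, 541.892], [-0.011, -0.672, -0.74, 679.874], [0.0, 0.0, 0.0, 1.0]]
[[ 9.23079447e-01  3.84609233e-01 -2.70507655e-04]
 [ 3.84609250e-01 -9.23078583e-01  1.28592495e-03]
 [ 2.44878786e-04 -1.29105064e-03 -9.99999137e-01]] 0.1 [ 0.28001965 -0.53127248  0.17464336] 85.35283258309424
```

View pics/top0.png

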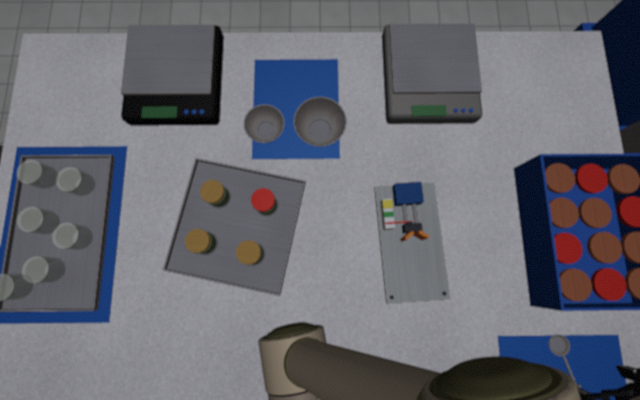

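View pics/side0.png

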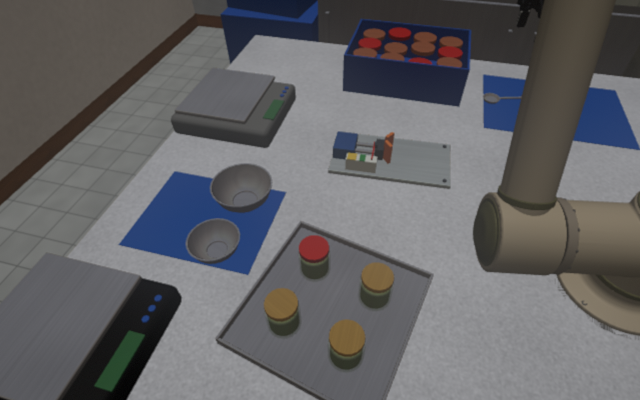

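The top view shows the red lid at about (263,200), with gold lids at (212,192), (198,241) and (249,253). The jig plate spans about (375,186) to (448,300), with the V at (414,232) and opening toward the robot. The side view agrees: red lid at (314,248), plate corners at (335,135) to (450,185).

```bash
cat > h.py <<'E'
from plant import robot
import cv2,numpy as np
def cast(c,uv,z):
    d=c["T"][:3,:3]@np.linalg.inv(c["K"])@[uv[0],uv[1],1.]; o=c["T"][:3,3]
    return o+d*(z-o[2])/d[2]
def blobs(img,lo,hi,amin=15,roi=None):
    m=cv2.inRange(cv2.cvtColor(img,cv2.COLOR_RGB2HSV),lo,hi)
    if roi: k=np.zeros_like(m);k[roi[1]:roi[3],roi[0]:roi[2]]=1;m*=k
    n,_,st,ce=cv2.connectedComponentsWithStats(m)
    return [(ce[i],st[i]) for i in range(1,n) if st[i][4]>=amin],m
E
python3 - <<'E'
from h import *
for n,roi in(("top",(165,150,310,300)),("side",(220,220,440,400))):
    c=robot.camera(n);im=c["pixels"]
    for nm,lo,hi in(("red",(0,170,90),(8,255,255)),("gold",(10,120,70),(25,255,255))):
        for ce,st in blobs(im,lo,hi,60,roi)[0]: print(n,nm,ce.round(1),st,cast(c,ce,80 if n=="top" else 78).round(1))
    if n=="top":
        hsv=cv2.cvtColor(im,cv2.COLOR_RGB2HSV)
        print(hsv[260:263,[370,380,400,420,440,455]].tolist())
        big=cv2.resize(im[170:315,360:465],None,fx=5.5,fy=4.1*5.5/4.1*0.75 if 0 else 4,interpolation=cv2.INTER_CUBIC)
        cv2.imwrite("pics/jig.png",cv2.resize(im[170:315,360:465],None,fx=4,fy=4,interpolation=cv2.INTER_CUBIC)[:,:,::-1])
E
```

```text
top red [262.8 199.8] [252 189  23  22 382] [581.3 124.3  80. ]
top gold [211.9 191.3] [201 181  23  22 390] [603.5 248.8  80. ]
top gold [197.4 240.6] [186 230  24  22 426] [483.6 277.3  80. ]
top gold [248.4 252.2] [237 241  24  23 430] [455.3 155.5  80. ]
[[[120, 10, 154], [120, 9, 145], [105, 13, 122], [101, 17, 117], [101, 18, 114], [125, 10, 150]], [[120, 11, 156], [115, 10, 148], [107, 18, 125], [107, 15, 117], [105, 17, 118], [120, 10, 150]], [[116, 11, 157], [120, 10, 152], [103, 18, 125], [101, 17, 118], [107, 16, 114], [120, 10, 151]]]
side gold [376.9 276.7] [362 264  31  26 634] [455.6 158.1  78. ]
side gold [280.5 304. ] [265 289  32  31 799] [603.6 251.5  78. ]
side gold [346.6 337.4] [330 320  35  35 964] [483.1 280.3  78. ]
```

View pics/jig.png

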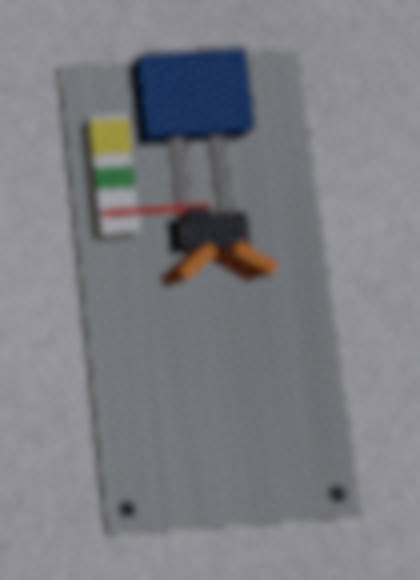

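The crop shows the whole plate, bare in front, with the V and the pointer in the white section. I'll fit the plate outline in world coordinates from both views, and find the red jar in the side view.

Run:
```python
from h import *
for n,roi in(("top",(368,176,455,308)),("side",(322,125,460,192))):
    c=robot.camera(n);im=c["pixels"]
    hsv=cv2.cvtColor(cv2.GaussianBlur(im,(3,3),0),cv2.COLOR_RGB2HSV)
    if n=="side": 
        print(hsv[[175,170,160,150],430].tolist(),hsv[[190,140,130],445].tolist())
        for lo,hi in(((0,120,70),(8,255,255)),((172,120,70),(180,255,255))):
            print([(a.round(1),s,cast(c,a,79).round(1)) for a,s in blobs(im,lo,hi,60,(290,225,340,275))[0]])
    x0,y0,x1,y1=roi; m=np.zeros(im.shape[:2],np.uint8)
    h=hsv[y0:y1,x0:x1]; thr,_=cv2.threshold(h[...,2],0,255,cv2.THRESH_OTSU)
    m[y0:y1,x0:x1]=((h[...,2]<(133 if n=="top" else thr))|(h[...,1]>40))*255
    m=cv2.morphologyEx(m,cv2.MORPH_OPEN,np.ones((5,5)));m=cv2.morphologyEx(m,cv2.MORPH_CLOSE,np.ones((9,9)))
    cs,_=cv2.findContours(m,0,2);k=max(cs,key=cv2.contourArea)[:,0]
    P=np.array([cast(c,p,12)[:2] for p in k],np.float32)
    print(n,thr,cv2.minAreaRect(P),cv2.boxPoints(cv2.minAreaRect(P)).round(1).tolist())
    # approx quad in pixels
    print(cv2.approxPolyDP(cv2.convexHull(k),5,True)[:,0].tolist())
    for nm,lo,hi in(("orange",(5,150,80),(18,255,255)),):
        for ce,st in blobs(im,lo,hi,8,roi)[0]: print(nm,ce.round(1),st,cast(c,ce,68).round(1))
    if n=="top":
        for u in((391.75,297.25),(444.25,293.25)):print("hole",cast(c,u,12).round(1))
        for u in((401.5,280)),: pass
        b=blobs(im,(105,120,40),(125,255,255),30,roi)[0]; print("blue",[(a,s,cast(c,a,45).round(1)) for a,s in b])
```

```text
top 130.0 ((488.72906494140625, -245.47903442382812), (306.7780456542969, 162.44786071777344), 3.4590580463409424) [[330.70001220703125, -173.6999969482422], [340.5, -335.79998779296875], [646.7000122070312, -317.29998779296875], [636.9000244140625, -155.10000610351562]]
[[433, 183], [449, 298], [386, 302], [374, 187]]
orange [409.2 234.2] [404 231  11   8  38] [ 496.  -230.1   68. ]
orange [422.1 233.9] [418 230  10   8  38] [ 496.5 -261.4   68. ]
hole [ 345.  -191.8   12. ]
hole [ 353.5 -323.4   12. ]
blue [(array([407.90825688, 193.22018349]), array([394, 183,  29,  22, 545], dtype=int32), array([ 602.5, -238.9,   45. ]))]
[[98, 8, 126], [98, 8, 127], [102, 10, 125], [96, 10, 123]] [[113, 7, 149], [120, 5, 150], [113, 7, 153]]
[(array([313.5, 247.7]), array([299, 236,  30,  25, 583], dtype=int32), array([581.4, 126.2,  79. ]))]
[]
side 114.0 ((554.6973266601562, -251.70811462402344), (162.65101623535156, 159.90809631347656), 11.979814529418945) [[458.5, -190.39999389648438], [491.70001220703125, -346.79998779296875], [650.7999877929688, -313.0], [617.7000122070312, -156.60000610351562]]
[[337, 132], [393, 133], [390, 163], [375, 172], [345, 169], [333, 158]]
orange [389.5 134.5] [387 133   6   4   8] [ 495.3 -264.1   68. ]
orange [388.1 142.8] [386 140   6   6  16] [ 493.8 -230.6   68. ]
```

Call:
send_rows --pt "0 0 0 0.167 85" --pt "0 0 0 0.167 85" --pt "27 -40.5 0 0 85" --pt "27 -40.5 0 0 85" --pt "27 -40.5 0 0 85" --grip_force 50

```text
clock: 0.92
tcp_pos: [285.5, -380.1, 253.3]
eef_rot: [[0.998, 0.06, 0.0], [0.06, -0.998, 0.0], [0.0, -0.0, -1.0]]
force: [1.0, 0.1, -0.6]
opening: 84.7
grasp_force: 0.0
```

Call:
send_rows --pt "27 -40.5 0 0 85" --pt "27 -40.5 0 0 85" --pt "27 -40.5 0 0 85" --pt "27 -40.5 0 0 85" --pt "27 -40.5 0 0 85"

```text
clock: 1.55
tcp_pos: [408.0, -169.7, 253.4]
eef_rot: [[0.998, 0.061, 0.0], [0.061, -0.998, -0.0], [0.0, 0.0, -1.0]]
force: [0.1, -0.4, 0.6]
opening: 85.1
grasp_force: 0.0
```

Call:
send_rows --pt "27 -40.5 0 0 85" --pt "27 -40.5 0 0 85" --pt "27 -40.5 0 0 85" --pt "27 -40.5 0 0 85" --pt "0 0 0 0 85"

```text
clock: 2.17
tcp_pos: [506.2, -0.5, 253.0]
eef_rot: [[0.998, 0.065, -0.0], [0.065, -0.998, 0.0], [-0.0, -0.0, -1.0]]
force: [-0.5, -0.4, -0.1]
opening: 85.0
grasp_force: 0.0
```

```bash
cat > d.py <<'E'
import sys
from h import *
s=robot.read_state();R=s["eef_rot"];p=s["tcp_pos"]
print("t",s["clock"],"p",np.round(p,1),"yaw",np.arctan2(R[1][0],R[0][0]).round(4),"j",np.round(s["joints"],2),"F",np.round(s["force"],1),"M",np.round(s["moment"],2),"op",s["opening"],s["grasp_force"])
if len(sys.argv)>1: print("tool delta",(np.array(R).T@(np.array(list(map(float,sys.argv[1:4])))-p)).round(1))
E
python3 d.py 581.3 125.2 50
```

```text
t 2.175 p [ 5.062e+02 -5.000e-01  2.530e+02] yaw 0.0649 j [-0.24  0.3   1.42  0.    1.42  1.27] F [-0.5 -0.4 -0.1] M [0.01 0.03 0.03] op 84.98908022297034 0.0
tool delta [  83.1 -120.5  203.1]
```

Call:
send_rows --pt "27.5 -40 20 0 85" --pt "27.5 -40 20 0 85" --pt "27.5 -40 10 0 85" --pt "0 0 0 0 85" --pt "0 0 0 0 85"

```text
clock: 2.8
tcp_pos: [580.2, 120.9, 203.4]
eef_rot: [[0.998, 0.06, -0.0], [0.06, -0.998, -0.0], [-0.0, 0.0, -1.0]]
force: [0.0, -0.1, 0.5]
opening: 85.1
grasp_force: 0.0
```

```bash
python3 d.py 581.3 125.2 50; python3 -c "
from h import *
c=robot.camera('side');cv2.imwrite('pics/s1.png',c['pixels'][:,:,::-1])"
```

```text
t 2.8 p [580.2 120.9 203.4] yaw 0.0602 j [ 0.01  0.49  1.26 -0.    1.39  1.52] F [ 0.  -0.1  0.5] M [ 0.01 -0.02  0.04] op 85.08934436636105 0.0
tool delta [  1.4  -4.3 153.4]
```

View pics/s1.png

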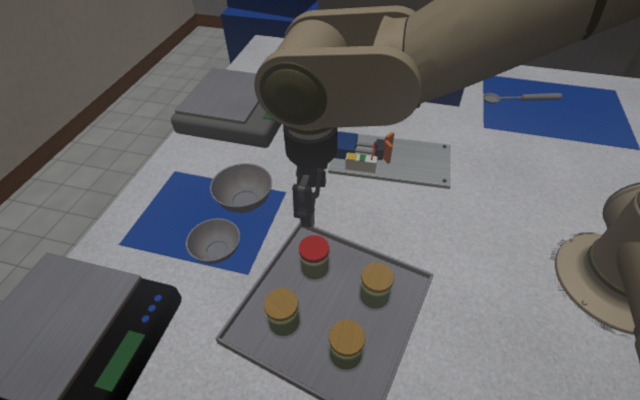

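The gripper at (308,200) hangs above the red jar at (314,250) with the fingers open, and the gold jars are clear. Descending.

Call:
send_rows --pt "1.4 -4.3 30 0 85" --pt "0 0 30 0 85" --pt "0 0 30 0 85" --pt "0 0 25 0 85" --pt "0 0 20 0 85"

```text
clock: 3.48
tcp_pos: [581.4, 124.8, 68.1]
eef_rot: [[0.998, 0.059, 0.0], [0.059, -0.998, -0.0], [0.0, 0.0, -1.0]]
force: [0.6, -0.6, 0.3]
opening: 85.0
grasp_force: 0.0
```

Call:
send_rows --pt "0 0 12 0 85" --pt "0 0 6 0 85" --pt "0 0 0 0 85" --pt "0 0 0 0 85"

```text
clock: 3.98
tcp_pos: [581.9, 126.2, 51.1]
eef_rot: [[0.998, 0.061, 0.001], [0.061, -0.998, 0.0], [0.001, 0.0, -1.0]]
force: [-0.4, -0.2, -0.8]
opening: 84.7
grasp_force: 0.0
```

```bash
python3 d.py 581.3 125.2 50
```

```text
t 3.975 p [581.9 126.2  51.1] yaw 0.0608 j [ 0.02  0.67  1.43 -0.    1.04  1.53] F [-0.4 -0.2 -0.8] M [-0.02 -0.05 -0.02] op 84.7253079194617 0.0
tool delta [-0.7  1.   1.1]
```

Call:
send_rows --pt "0 0 1 0 75" --pt "0 0 0 0 68" --pt "0 0 0 0 62" --pt "0 0 0 0 50" --pt "0 0 0 0 50" --grip_force 60

```text
clock: 4.6
tcp_pos: [581.9, 126.2, 50.0]
eef_rot: [[0.998, 0.061, 0.001], [0.061, -0.998, -0.0], [0.001, 0.0, -1.0]]
force: [-1.1, -1.8, 5.8]
opening: 60.0
grasp_force: 66.1
```

Call:
send_rows --pt "0 0 0 0 50" --pt "0 0 0 0 50" --pt "0 0 -3 0 50" --pt "0 0 -10 0 50" --pt "0 0 -10 0 50"

```text
clock: 5.22
tcp_pos: [581.6, 126.4, 72.9]
eef_rot: [[0.998, 0.061, -0.0], [0.061, -0.998, 0.0], [-0.0, -0.0, -1.0]]
force: [0.1, 0.6, -3.9]
opening: 60.2
grasp_force: 65.3
```

```bash
python3 d.py 403.9 -250.6 130
```

```text
t 5.225 p [581.6 126.4  72.9] yaw 0.0608 j [0.02 0.64 1.41 0.   1.09 1.53] F [ 0.1  0.6 -3.9] M [-0.02  0.02  0.02] op 60.202377949654895 65.30890432186425
tool delta [-200.3  365.5  -57.1]
```

Call:
send_rows --pt "0 0 -20 0 50" --pt "0 0 -20 0 50" --pt "-10 18 -17 0 50" --pt "-20 36.5 0 0 50" --pt "-20 36.5 0 0 50"

```text
clock: 5.85
tcp_pos: [536.7, 31.6, 130.2]
eef_rot: [[0.998, 0.062, 0.001], [0.062, -0.998, -0.0], [0.001, 0.0, -1.0]]
force: [0.3, -0.6, -2.2]
opening: 60.0
grasp_force: 65.5
```

Call:
send_rows --pt "-20 36.5 0 0 50" --pt "-20 36.5 0 0 50" --pt "-20 36.5 0 0 50" --pt "-20 36.5 0 0 50" --pt "-20 36.5 0 0 50"

```text
clock: 6.48
tcp_pos: [447.9, -157.0, 130.1]
eef_rot: [[0.998, 0.061, 0.001], [0.061, -0.998, -0.001], [0.001, 0.001, -1.0]]
force: [0.3, -0.4, -2.4]
opening: 60.3
grasp_force: 65.5
```

Call:
send_rows --pt "-20 36.5 0 0 50" --pt "-20 36.5 0 0 50" --pt "-10 19 0 0 50" --pt "0 0 0 0 50" --pt "0 0 0 0 50"

```text
clock: 7.1
tcp_pos: [404.3, -250.1, 129.6]
eef_rot: [[0.998, 0.061, 0.0], [0.061, -0.998, 0.0], [0.0, -0.0, -1.0]]
force: [0.0, 0.3, -2.9]
opening: 60.5
grasp_force: 65.5
```

```bash
python3 d.py 403.9 -250.6 60
python3 - <<'E'
from h import *
c=robot.camera('side');cv2.imwrite('pics/s2.png',c['pixels'][:,:,::-1])
c=robot.camera('top');cv2.imwrite('pics/t2.png',c['pixels'][:,:,::-1])
E
```

```text
t 7.1 p [ 404.3 -250.1  129.6] yaw 0.061 j [-0.8   0.39  1.69  0.    1.06  0.71] F [ 0.   0.3 -2.9] M [-0.04 -0.02  0.04] op 60.54951105021255 65.5331128416583
tool delta [-0.5  0.5 69.6]
```

View pics/s2.png

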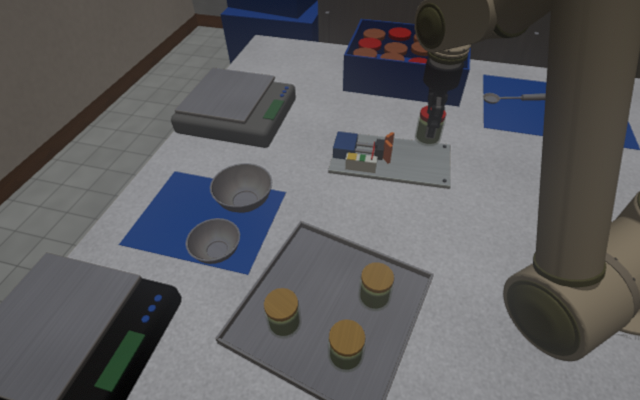

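The red jar hangs upright at (431,122) above the plate's open end; the gold jars haven't moved. Lowering until it touches.

Call:
send_rows --pt "-0.5 0.5 20 0 50" --pt "0 0 20 0 50" --pt "0 0 18 0 50" --pt "0 0 8 0 50" --pt "0 0 2 0 50"

```text
clock: 7.82
tcp_pos: [403.9, -250.9, 61.3]
eef_rot: [[0.998, 0.061, -0.0], [0.061, -0.998, 0.0], [-0.0, -0.0, -1.0]]
force: [-0.2, 0.1, -2.6]
opening: 59.8
grasp_force: 65.6
```

Call:
send_rows --pt "0 0 0 0 50" --pt "0 0 0 0 50" --pt "0 0 1 0 50" --pt "0 0 0 0 50"

```text
clock: 8.32
tcp_pos: [403.7, -251.3, 60.4]
eef_rot: [[0.998, 0.061, 0.0], [0.061, -0.998, -0.0], [0.0, 0.0, -1.0]]
force: [0.3, -0.0, -2.7]
opening: 60.0
grasp_force: 65.6
```

Call:
send_rows --pt "0 0 1 0 50" --pt "0 0 0 0 50"

```text
clock: 8.57
tcp_pos: [403.7, -251.2, 59.3]
eef_rot: [[0.998, 0.061, -0.0], [0.061, -0.998, 0.0], [-0.0, -0.0, -1.0]]
force: [0.5, -0.5, -2.7]
opening: 59.9
grasp_force: 65.6
```

Call:
send_rows --pt "0 0 1 0 50" --pt "0 0 0 0 50"

```text
clock: 8.82
tcp_pos: [403.7, -251.2, 58.2]
eef_rot: [[0.998, 0.061, -0.0], [0.061, -0.998, 0.0], [-0.0, -0.0, -1.0]]
force: [0.1, -0.8, -2.1]
opening: 60.1
grasp_force: 65.6
```

Call:
send_rows --pt "0 0 1 0 50" --pt "0 0 0 0 50"

```text
clock: 9.07
tcp_pos: [403.7, -251.2, 57.3]
eef_rot: [[0.998, 0.061, -0.0], [0.061, -0.998, 0.0], [-0.0, -0.0, -1.0]]
force: [0.4, 0.4, -2.3]
opening: 60.1
grasp_force: 65.6
```

Call:
send_rows --pt "0 0 1 0 50" --pt "0 0 0 0 50"

```text
clock: 9.32
tcp_pos: [403.7, -251.3, 56.9]
eef_rot: [[0.998, 0.061, 0.0], [0.061, -0.998, -0.0], [0.0, 0.0, -1.0]]
force: [-1.4, 1.0, 6.8]
opening: 60.2
grasp_force: 66.6
```

Call:
send_rows --pt "0 0 0.5 0 50" --pt "0 0 0 0 50"

```text
clock: 9.57
tcp_pos: [403.7, -251.2, 56.9]
eef_rot: [[0.998, 0.061, 0.001], [0.061, -0.998, -0.001], [0.001, 0.001, -1.0]]
force: [-3.3, 2.0, 13.1]
opening: 60.1
grasp_force: 67.4
```

Call:
send_rows --pt "0 0 0 0 50" --pt "0 0 0 0 50" --pt "0 0 -1 0 50" --pt "0 0 0 0 50" --pt "0 0 0 0 50"

```text
clock: 10.2
tcp_pos: [403.8, -251.3, 57.0]
eef_rot: [[0.998, 0.061, 0.0], [0.061, -0.998, -0.0], [0.0, 0.0, -1.0]]
force: [-1.3, 1.0, 3.3]
opening: 60.2
grasp_force: 66.2
```

```bash
python3 d.py 468.8 -246.7 57
python3 - <<'E'
from h import *
c=robot.camera('top');cv2.imwrite('pics/t3.png',cv2.resize(c['pixels'][170:315,340:485],None,fx=4,fy=4,interpolation=cv2.INTER_CUBIC)[:,:,::-1])
c=robot.camera('side');cv2.imwrite('pics/s3.png',cv2.resize(c['pixels'][90:200,320:480],None,fx=4,fy=4,interpolation=cv2.INTER_CUBIC)[:,:,::-1])
E
```

```text
t 10.2 p [ 403.8 -251.3   57. ] yaw 0.0608 j [-0.81  0.51  1.77 -0.    0.86  0.7 ] F [-1.3  1.   3.3] M [0.07 0.1  0.01] op 60.219782351657535 66.21081940596923
tool delta [65.2 -0.6 -0. ]
```

View pics/s3.png

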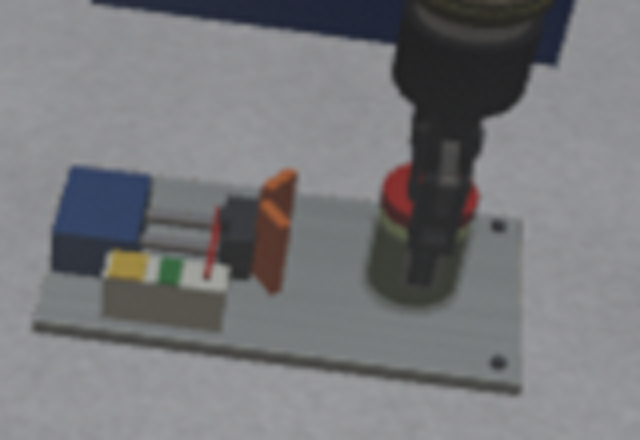

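View pics/t3.png

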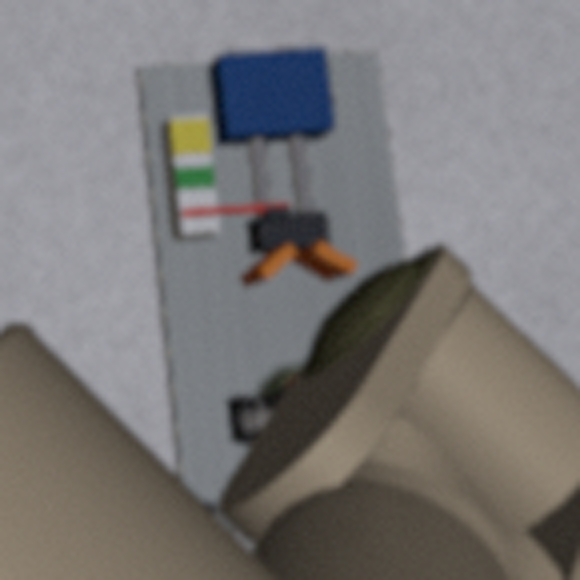

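The side crop shows the jar upright on the plate near (420,240), with the V untouched and the pointer at the white start. The top view agrees. Now I ease up and slide.

Call:
send_rows --pt "0 0 -0.8 0 50" --pt "0 0 0 0 50" --pt "5 0 0 0 50" --pt "10 0 0 0 50" --pt "10 0 0 0 50"

```text
clock: 10.92
tcp_pos: [429.6, -249.7, 57.6]
eef_rot: [[0.998, 0.061, 0.0], [0.061, -0.998, -0.0], [0.0, 0.0, -1.0]]
force: [0.4, 0.6, -3.2]
opening: 60.2
grasp_force: 65.7
```

Call:
send_rows --pt "10 0 0 0 50" --pt "10 0 0 0 50" --pt "8 0 0 0 50" --pt "3 0 0 0 50" --pt "0 0 0 0 50"

```text
clock: 11.55
tcp_pos: [459.6, -247.8, 57.6]
eef_rot: [[0.998, 0.061, -0.0], [0.061, -0.998, 0.0], [-0.0, -0.0, -1.0]]
force: [-0.1, 0.2, -2.7]
opening: 60.2
grasp_force: 65.7
```

```bash
python3 d.py 468.8 -246.7 57
```

```text
t 11.55 p [ 459.6 -247.8   57.6] yaw 0.0609 j [-0.72  0.56  1.64 -0.    0.94  0.79] F [-0.1  0.2 -2.7] M [-0.03 -0.    0.02] op 60.22931772622562 65.68761474452913
tool delta [ 9.2 -0.5  0.6]
```

Call:
send_rows --pt "3 0 0 0 50" --pt "3 0 0 0 50" --pt "3 0 0 0 50" --pt "2 0 0 0 50" --pt "0 0 0 0 50"

```text
clock: 12.18
tcp_pos: [470.5, -247.1, 57.6]
eef_rot: [[0.998, 0.061, -0.0], [0.061, -0.998, 0.0], [-0.0, -0.0, -1.0]]
force: [-2.9, -1.2, -2.1]
opening: 60.2
grasp_force: 65.7
```

Call:
send_rows --pt "3 0 0 0 50" --pt "3 0 0 0 50" --pt "0 0 0 0 50"

```text
clock: 12.55
tcp_pos: [476.5, -246.8, 57.6]
eef_rot: [[0.998, 0.061, -0.001], [0.061, -0.998, 0.0], [-0.001, -0.0, -1.0]]
force: [-5.5, -2.9, -0.9]
opening: 60.1
grasp_force: 65.8
```

Call:
send_rows --pt "3 0 0 0 50" --pt "3 0 0 0 50" --pt "0 0 0 0 50"

```text
clock: 12.92
tcp_pos: [482.1, -246.5, 57.6]
eef_rot: [[0.998, 0.061, -0.002], [0.061, -0.998, 0.0], [-0.002, -0.0, -1.0]]
force: [-7.7, -2.6, 1.1]
opening: 60.0
grasp_force: 65.9
```

```bash
python3 d.py 468.8 -246.7 57
```

```text
t 12.925 p [ 482.1 -246.5   57.6] yaw 0.0613 j [-0.69  0.59  1.58 -0.    0.97  0.82] F [-7.7 -2.6  1.1] M [-0.28  1.22  0.11] op 59.960148717364326 65.91096004005522
tool delta [-13.3  -0.6   0.6]
```

Call:
send_rows --pt "3 0.4 0 0 50" --pt "2 0 0 0 50" --pt "0 0 0 0 50" --pt "0 0 0 0 50"

```text
clock: 13.42
tcp_pos: [486.6, -246.4, 57.4]
eef_rot: [[0.998, 0.061, -0.003], [0.061, -0.998, 0.001], [-0.003, -0.001, -1.0]]
force: [-10.0, -2.4, 0.6]
opening: 60.1
grasp_force: 65.9
```

```bash
python3 d.py 468.8 -246.7 57
python3 - <<'E'
from h import *
c=robot.camera('top');a=cv2.resize(c['pixels'][170:270,360:460],None,fx=4,fy=4,interpolation=cv2.INTER_CUBIC)
c=robot.camera('side');b=cv2.resize(c['pixels'][95:195,325:425],None,fx=4,fy=4,interpolation=cv2.INTER_CUBIC)
cv2.imwrite('pics/f.png',np.hstack([a,b])[:,:,::-1])
E
```

```text
t 13.425 p [ 486.6 -246.4   57.4] yaw 0.0612 j [-0.69  0.59  1.57 -0.    0.98  0.83] F [-10.   -2.4   0.6] M [-0.27  1.44  0.18] op 60.09596440963446 65.91570055112243
tool delta [-17.8  -0.8   0.5]
```

View pics/f.png

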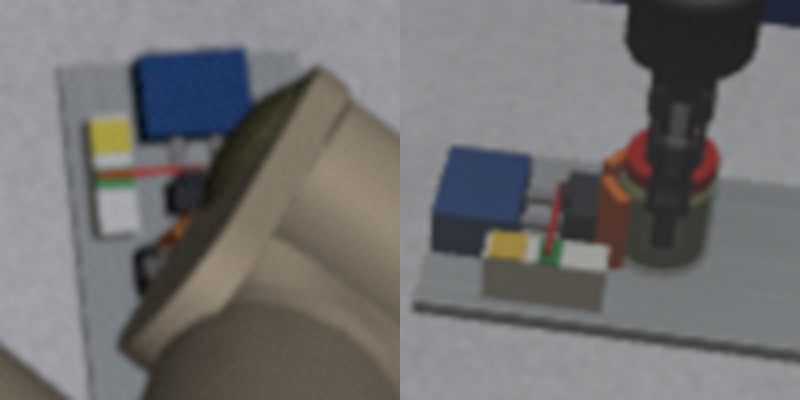

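The pointer sits in the green zone in both views (top crop (115,173), side crop (552,245)). The jar is upright against both cheeks, and 10 N on a 400 N/m spring works out to about 24 mm. I'll let it settle and hand it in.

Call:
send_rows --pt "0 0 0 0 50" --pt "0 0 0 0 50" --pt "0 0 0 0 50" --pt "0 0 0 0 50"

```text
clock: 14.02
tcp_pos: [486.6, -246.4, 57.4]
eef_rot: [[0.998, 0.061, -0.003], [0.061, -0.998, 0.001], [-0.003, -0.001, -1.0]]
force: [-9.4, -2.0, -0.1]
opening: 60.4
grasp_force: 65.9
```

```bash
python3 d.py; python3 -c "
from plant import robot
print(robot.job_done())"
```

```text
t 14.025 p [ 486.6 -246.4   57.4] yaw 0.0612 j [-0.69  0.59  1.57 -0.    0.98  0.83] F [-9.4 -2.  -0.1] M [-0.37  1.44  0.13] op 60.42168121510216 65.91298079816625
the job is handed in; nothing more can be done
None
```

I handed the job in at 14 s: the red-lidded jar is held upright in the V with a steady push of about 9.5 N and the pointer in the green zone; the hand-in gave no pass or fail result.

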